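Wipe the brass offcuts off the key cutter's bench plate

TASK

Take the scraper block (the one with the wide foot) by its handle, set it on the steel bench plate behind the two brass offcuts, on the side away from the catch tray, and wipe both offcuts with it over the edge into the tray. Do not touch the offcuts with the gripper. Leave the scraper standing upright on the plate.

Things in the scene. Friction and masses are not known exactly. Their poses are not given: they have to be found in the camera images.
- scraper_grip (a point): Handle centre of the loose scraper block (0.3 kg), upright on the bench. Foot: dark steel bar 140 (x) by 30 (y) by 25 mm high; on its middle a wooden handle 60 (x) by 26 mm (y, grip across this), 25 to 80 mm above the underside. This point: 52 mm above the underside, on the middle axis; z up. The stamp nearby, round handle on a 45 mm square foot, is not it.
- plate: Fixed steel plate with catch tray. Origin: middle of the plate's underside, on the bench; z up. Flat top 200 x 200 mm, 35 mm up. Tray along its whole -y edge: y -100 to -190 mm, floor 4 mm up, outer walls 4 mm thick, 30 mm high (below the plate's top), open to the plate. Offcuts lie with centres within x -42 to 42, y -50 to 10 mm; rest of the top is bare.
- chip1: First brass offcut, loose, flat on the plate: 20 (x) by 14 (y) by 6 mm (z), about 14 g. Origin at the middle of its underside, z up. Lies on the plate's -x half.
- chip2: Second brass offcut, the same, on the plate's +x half.

How it is judged:
By the outcome, as a careful person would: the job done as asked, in the order asked, and still so for the second after the job is handed in, with the robot touching nothing.
It also fails if it takes over 40 s, if anything falls off the work surface, if the arm or the gripper's body presses on something with over 40 N, if the wrist force passes 120 N, or if a joint passes its speed limit or range.

ROBOT

A 6-joint arm with a two-finger parallel gripper is mounted at the origin on the work surface. World frame = base frame: x ahead of the robot, y to its left, z up, the work surface at z = 0. Lengths are in m, angles in rad, forces in N, time in s.
With the tool pointing down it reaches from about 0.4 to 0.825 m from the base axis. Payload 7 kg.
Tool frame: the origin (TCP) lies between the finger pads; the fingertips stand 8 mm ahead of it and the grasp point (between the pads) lies 11 mm behind it (arm.finger_overhang is the distance from the TCP to the fingertips, in m); z points along the fingers, y is the line along which they close (so a half turn about z gives the same grasp; the last joint's range is limited). The gripper opens to 88 mm and grips with 3 to 60 N. Pads are 19 mm wide; open, the fingers measure 130 mm over their backs; the gripper's body (78 mm by 193 mm) begins 47 mm behind the grasp point.
Start: joints at [1.409, 0.359, 0.012, 0, -1.224, -0.288], TCP at [0.293, 0.608, 0.235] pointing down, gripper open.
Joint ranges: [-3.07, 3.07], [-1.43, 2.12], [-1.02, 1.25], [-3.03, 1.67], [-3.05, -0], [-3.03, 3.03]. Speed limits (rad/s): [2.39, 2.39, 3.01, 3.14, 3.14, 3.14].

INTERFACE

Orientations are given as [roll, pitch, yaw] about the fixed x, y, z axes, in that order (R = Rz(yaw) Ry(pitch) Rx(roll)).
In Python, from station import arm gives the robot as it stands.
- The arm moves only by the tool move_arm, never from a script. Its argument "rows" is text: rows parted by semicolons, each of 7 numbers parted by spaces: the turn, a rotation vector about the tool's x, y, z in degrees, then the shift along the tool's x, y, z in m, then the finger opening in m, from 0 to 0.0876. A call has 1 to 8 rows; each row shifts and turns the commanded pose from where the row before left it, along the tool's axes as they then stand; what a row does not reach is not made up. A row lasts 1/8 s, in which the tool goes at most 62.5 mm and 10.7 degrees, less where a joint would pass 70% of its speed; a pose out of reach is approached as far as the arm can. A call is refused whole if a number of a shift passes 0.0625 or a number of a turn 10.7, either way. A call with a gripper value outside its range is refused whole. The fingers move at their own pace and stop on an object; "squeeze" is the grip in N (left out, the last holds). Time passes only in rows, so rows that do not move let the fingers close. It gives the time, the measured TCP pose, the force, the opening and the grip force at its end, in the units of the state.
- arm.get_state(): the state, without advancing time (a new reading comes with each control period).
- arm.grab_frame(name): name is "scene" or "top" or "wrist"; returns (picture, depth): 480x640x3 uint8, blue, green, red; 480x640 float32, m along the optical axis (not along the pixel's ray), 0 where there is no reading.
- arm.camera_model(name): a dict with "mtx" (3x3 intrinsics, pixels), "k1" (the pictures are not rectified: a ray, as slopes to the right and down, at radius r is drawn at 1 + k1 r^2 times it, then the intrinsics apply), "camera_from_world" (4x4, takes a point from world to camera coordinates); the wrist camera has in their place "mount" (4x4, takes a point from camera to tool coordinates, whose origin is the TCP and whose axes are the flange's). Camera axes: x right, y down, z forward; pixel columns grow to the right and rows downward; lengths in m; the calibration is good to about 2 mm. A picture is of the moment at which its call begins: read the wrist's pose just before it. camera_model takes no time and is no camera call.
- arm.job_done(): hands the job in; it is judged then, once.
The state is a dict: "t": time; "q": joint angles; "qd": joint speeds; "joint_efforts": joint torques, N m; "eef_pos": TCP position; "ee_rot": TCP orientation; "force": force on the tool from outside, world axes, zero at the start; "moment": the same for the moment, N m; "width": finger opening in m; "gripper_force": force on a finger pad.
Only numpy, scipy, OpenCV 4.12 (cv2) and the standard library are available. Lean on these libraries where they do the work, as an engineer would, in place of code of your own. Each camera call takes 0.05 s, during which the arm holds its last target. There are 200 camera calls.

## Working session

There is one attempt and no reset: what is moved stays moved. The work goes in short steps, Python scripts to look and compute and a tool call to move; the robot and the scene stay as the last step left them, time stands still between calls to the robot, and variables do not carry over. Pictures are saved under pics/ and viewed, at most 10 in all, crops included, and the job is handed in when it is done.

Besides the shell and the picture viewer there is one more tool, called after "Emit:" as name(argument=value, ...) on one line, values as JSON. move_arm: Moves the arm, as the interface text tells. Its arguments: {"type":"object","properties":{"rows":{"type":"string"},"squeeze":{"type":"number"}},"required":["rows"]}

```bash
mkdir -p pics
cat > h.py <<'E'
import numpy as np, cv2
from station import arm
from scipy.spatial.transform import Rotation as R
def world(cam,px,z=None,depth=None,m=None,T=None):
    m=m or arm.camera_model(cam); K=np.array(m["mtx"]);k1=m["k1"]
    if T is None: T=np.linalg.inv(np.array(m["camera_from_world"]))
    out=[]
    for i,(u,v) in enumerate(px):
        d=np.array([(u-K[0,2])/K[0,0],(v-K[1,2])/K[1,1]]);s=d.copy()
        for _ in range(20): s=d/(1+k1*(s@s))
        r=T[:3,:3]@np.array([s[0],s[1],1]); o=T[:3,3]
        t=depth[i] if depth is not None else (z-o[2])/r[2]
        out.append(o+t*r)
    return np.array(out)
E
python3 - <<'E'
from h import *
print(arm.get_state())
for n in("top","scene"):
    p,d=arm.grab_frame(n); cv2.imwrite(f"pics/{n}.png",p); np.save(n,d)
    print(n,arm.camera_model(n))
E
```

```text
{'t': 0.0, 'q': array([ 1.40911735e+00,  3.59365478e-01,  1.10650939e-02, -3.63478415e-04,
       -1.22407747e+00, -2.88084673e-01]), 'qd': array([ 0.00111715,  0.00165685, -0.0008825 , -0.0002101 , -0.00265509,
       -0.00095872]), 'joint_efforts': array([-3.52921438e-05, -5.82721317e+01,  2.93046409e+01,  6.99689627e+00,
        6.71296104e-03, -1.71416482e-04]), 'eef_pos': array([0.29328059, 0.60743554, 0.23363682]), 'ee_rot': array([ 3.13997921e+00, -1.21771107e-04, -4.49887341e-01]), 'force': array([ 0.61303482, -0.33127255, -0.29365647]), 'moment': array([-0.02094913,  0.01975571,  0.0072345 ]), 'gripper_force': 0.0, 'width': 0.08723130153931337}
top {'mtx': array([[471.94200009,   0.        , 323.60423867],
       [  0.        , 471.94200009, 241.13244975],
       [  0.        ,   0.        ,   1.        ]]), 'k1': 0.016787320594481233, 'camera_from_world': array([[ 0.01202291, -0.99942056, -0.03184323,  0.03913514],
       [-0.99869179, -0.0104191 , -0.05006147,  0.5224164 ],
       [ 0.04970068,  0.03240346, -0.99823838,  0.83454095],
       [ 0.        ,  0.        ,  0.        ,  1.        ]])}
scene {'mtx': array([[455.35440101,   0.        , 319.0730634 ],
       [  0.        , 455.35440101, 243.29395042],
       [  0.        ,   0.        ,   1.        ]]), 'k1': -0.1101932130772202, 'camera_from_world': array([[ 0.8032233 ,  0.59567384, -0.00223804, -0.45821596],
       [ 0.34766972, -0.47185178, -0.81023556, -0.13636372],
       [-0.48369215,  0.65002198, -0.5861001 ,  0.95798904],
       [ 0.        ,  0.        ,  0.        ,  1.        ]])}
```

View pics/top.png

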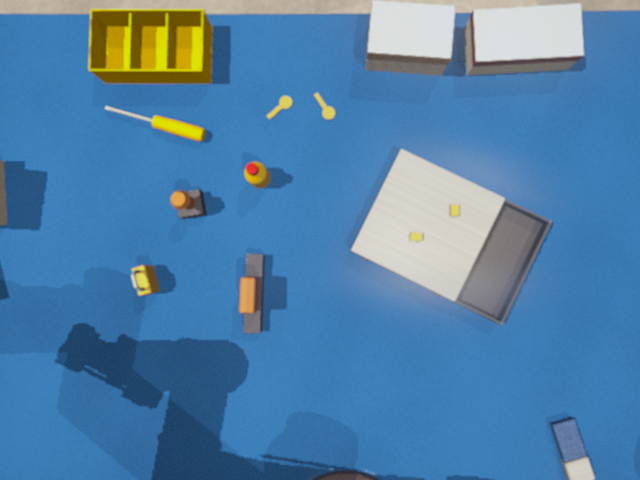

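View pics/scene.png

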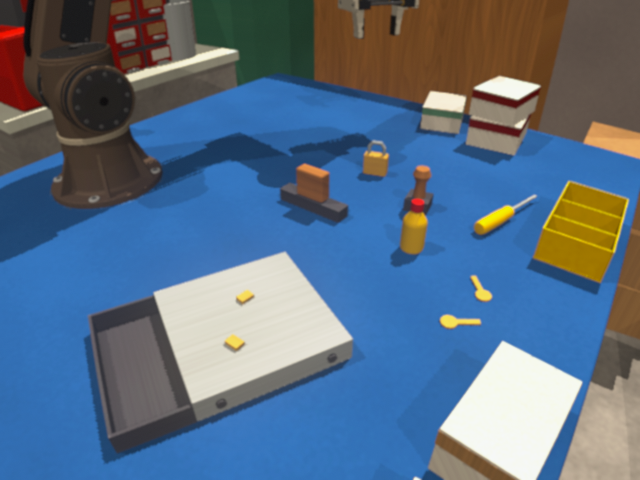

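The top view shows the scraper with its foot from (254,254) to (253,332) and its handle at about (247,295). The stamp at (187,203) is not it. The plate's corners are at (402,150), (505,197), (457,300) and (352,249), with the tray to the right. The offcuts are at (455,210) and (416,237). I'll enlarge both areas.

Run:
```python
import cv2,numpy as np
p=cv2.imread("pics/top.png")
a=cv2.resize(p[240:345,215:295],None,fx=5,fy=5,interpolation=cv2.INTER_CUBIC)
b=cv2.resize(p[140:330,345:555],None,fx=3.0,fy=3.0,interpolation=cv2.INTER_CUBIC)
cv2.imwrite("pics/a.png",a);cv2.imwrite("pics/b.png",b)
```

```text
(no output)
```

View pics/a.png

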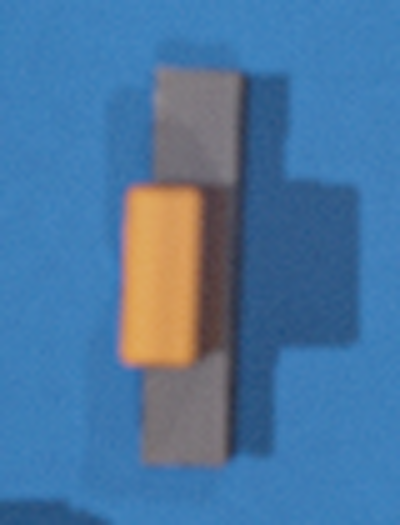

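View pics/b.png

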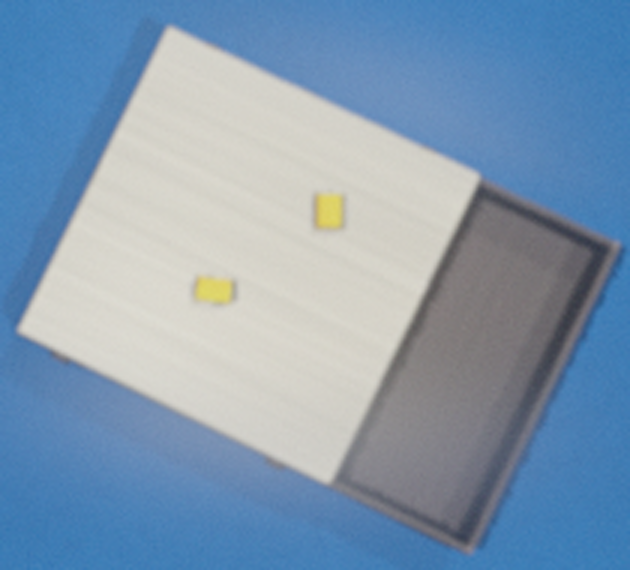

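Crop a shows the handle's top corners at (124,186), (203,186), (197,366) and (119,364), with the foot around them. Crop b shows the plate's corners at (168,27), (480,177), (333,484) and (18,331). The offcuts are at (329,211) and (215,290), with the tray to the right.

Run:
```python
from h import *
A=lambda l:[(215+x/5-.4,240+y/5-.4) for x,y in l]
B=lambda l:[(345+x/3-.33,140+y/3-.33) for x,y in l]
H=world("top",A([(124,186),(203,186),(197,366),(119,364)]),.08)
F=world("top",A([(160,68),(238,70),(226,462),(142,464)]),.025)
P=world("top",B([(168,27),(480,177),(333,484),(18,331)]),.035)
C=world("top",B([(329,211),(215,290)]),.041)
an=lambda v:np.degrees(np.arctan2(v[1],v[0]))
print("H",H,H.mean(0),an(H[0]-H[3]),an(H[1]-H[2]))
print("F",F,F.mean(0),an(F[0]-F[3]),an(F[1]-F[2]))
c=P.mean(0);print("P",P,c,np.linalg.norm(np.diff(P,axis=0),axis=1))
# -y dir: from edge 0-3 to edge 1-2
y=(P[0]+P[3]-P[1]-P[2])[:2];x=(P[0]+P[1]-P[2]-P[3])[:2]
print("yaw",an(x),an(y)-90)
a=np.radians((an(x)+an(y)-90)/2);M=np.array([[np.cos(a),np.sin(a)],[-np.sin(a),np.cos(a)]])
print("chips plate",(M@(C[:,:2]-c[:2]).T).T,C, np.degrees(a))
for y in (.07,-.05,-.1): print(y, c[:2]+M.T@[0,y], np.hypot(*(c[:2]+M.T@[0,y])))
# depth check
d=np.load("top.npy")
for px,z in ((A([(160,276)]),'H.08'),(A([(190,130)]),'F'),(B([(270,250)]),'plate')):
    u,v=np.round(px[0]).astype(int);print(z,world("top",px,depth=[d[v,u]]))
```

```text
H [[0.45795137 0.18187439 0.08      ]
 [0.45827851 0.15555388 0.08      ]
 [0.39900875 0.15636533 0.08      ]
 [0.39929164 0.18226234 0.08      ]] [0.42863257 0.16901398 0.08      ] -0.3789258196140733 -0.7843813526738334
F [[0.4984511  0.18147158 0.025     ]
 [0.49805009 0.15358684 0.025     ]
 [0.35987781 0.15520142 0.025     ]
 [0.35871664 0.18494017 0.025     ]] [0.42877391 0.1688     0.025     ] -1.4219479571418043 -0.6694873069724054
P [[ 0.68507505 -0.0893054   0.035     ]
 [ 0.59789062 -0.26896576  0.035     ]
 [ 0.41997277 -0.18460121  0.035     ]
 [ 0.50585979 -0.00318938  0.035     ]] [ 0.55219956 -0.13651543  0.035     ] [0.19969719 0.19690642 0.2007158 ]
yaw -25.51787899227912 -25.60963338967926
chips plate [[ 0.04145361 -0.0296904 ]
 [-0.02831861  0.00904644]] [[ 0.57678324 -0.18118717  0.041     ]
 [ 0.53055686 -0.11613469  0.041     ]] -25.56375619097919
0.07 [ 0.58240562 -0.07336804] 0.5870086670090829
-0.05 [ 0.5306238  -0.18162072] 0.5608455223398577
-0.1 [ 0.50904804 -0.226726  ] 0.5572563012256608
H.08 [[0.42832246 0.16949511 0.07878181]]
F [[0.47656142 0.16957308 0.02903122]]
plate [[ 0.55446371 -0.14866492  0.03538632]]
```

Emit:
move_arm(rows="0 0 0 0.039 0.042 0 0.087;0 0 0 0.039 0.042 0 0.087;0 0 0 0.039 0.042 0 0.087;0 0 0 0.039 0.042 0 0.087;0 0 0 0.039 0.042 0 0.087;0 0 0 0.039 0.042 0 0.087;0 0 0 0.039 0.042 0 0.087;0 0 0 0.039 0.042 0 0.087")

```text
t: 1.1
eef_pos: [0.4284, 0.1678, 0.2346]
ee_rot: [-3.141, 0.0, -0.449]
force: [1.2, 0.7, -0.3]
width: 0.0871
gripper_force: 0.0
```

Emit:
move_arm(rows="0 0 -8.3 0 0 0 0.087;0 0 -8.3 0 0 0 0.087;0 0 -8.3 0 0 0 0.087;0 0 0 0 0 0 0.087;0 0 0 0 0 0 0.087")

```text
t: 1.72
eef_pos: [0.4282, 0.1696, 0.2345]
ee_rot: [3.141, 0.0, -0.018]
force: [0.7, 0.4, -0.2]
width: 0.0868
gripper_force: 0.0
```

Emit:
move_arm(rows="0 0 0 0 0 0.05 0.087;0 0 0 0 0 0.05 0.087;0 0 0 0 0 0.05 0.087;0 0 0 0 0 0.025 0.087;0 0 0 0 0 0.016 0.087;0 0 0 0 0 0 0.087;0 0 0 0 0 0 0.06", squeeze=30)

```text
t: 2.6
eef_pos: [0.4287, 0.17, 0.0442]
ee_rot: [-3.141, -0.001, -0.016]
force: [0.8, 0.3, -0.2]
width: 0.0815
gripper_force: 0.0
```

Emit:
move_arm(rows="0 0 0 0 0 0 0.04;0 0 0 0 0 0 0.03;0 0 0 0 0 0 0.015;0 0 0 0 0 0 0.015;0 0 0 0 0 0 0.015;0 0 0 0 0 0 0.015")

```text
t: 3.35
eef_pos: [0.4284, 0.1696, 0.0435]
ee_rot: [3.142, 0.0, -0.015]
force: [0.0, -0.2, 1.4]
width: 0.0258
gripper_force: 30.0
```

Emit:
move_arm(rows="0 0 0 0 0 -0.03 0.015;0 0 0 0 0 -0.04 0.015;0 0 0 0 0 -0.04 0.015;0 0 0 0 0 0 0.015")

```text
t: 3.85
eef_pos: [0.4296, 0.1707, 0.1561]
ee_rot: [-3.138, -0.004, -0.015]
force: [-0.6, 0.9, -4.9]
width: 0.026
gripper_force: 30.0
```

Emit:
move_arm(rows="0 0 0 0.0234 0.0344 0 0.015;0 0 0 0.0234 0.0344 0 0.015;0 0 0 0.0234 0.0344 0 0.015;0 0 0 0.0234 0.0344 0 0.015;0 0 0 0.0234 0.0344 0 0.015;0 0 0 0.0234 0.0344 0 0.015;0 0 0 0.0234 0.0344 0 0.015;0 0 0 0 0 0 0.015")

```text
t: 4.85
eef_pos: [0.5884, -0.0759, 0.1508]
ee_rot: [3.141, 0.004, -0.019]
force: [-1.0, -0.2, -3.6]
width: 0.0259
gripper_force: 30.0
```

Emit:
move_arm(rows="0 0 8.2 0 0 0 0.015;0 0 8.2 0 0 0 0.015;0 0 8.2 0 0 0 0.015;0 0 0 0 0 0 0.015;0 0 0 0 0 0 0.015")

```text
t: 5.48
eef_pos: [0.5879, -0.0734, 0.1527]
ee_rot: [3.141, 0.001, -0.441]
force: [-0.8, 0.4, -2.9]
width: 0.0258
gripper_force: 30.0
```

Run:
```python
from h import *
s=arm.get_state();print(s["eef_pos"],s["ee_rot"],s["force"],s["width"])
p,d=arm.grab_frame("scene")
cv2.imwrite("pics/s2.png",cv2.resize(p[120:450,60:460],None,fx=1.8,fy=1.8))
```

```text
[ 0.58791795 -0.07338816  0.15273523] [ 3.14104848e+00  1.24219059e-03 -4.41369072e-01] [-0.80751133  0.43255363 -2.89869576] 0.025771923431808463
```

View pics/s2.png

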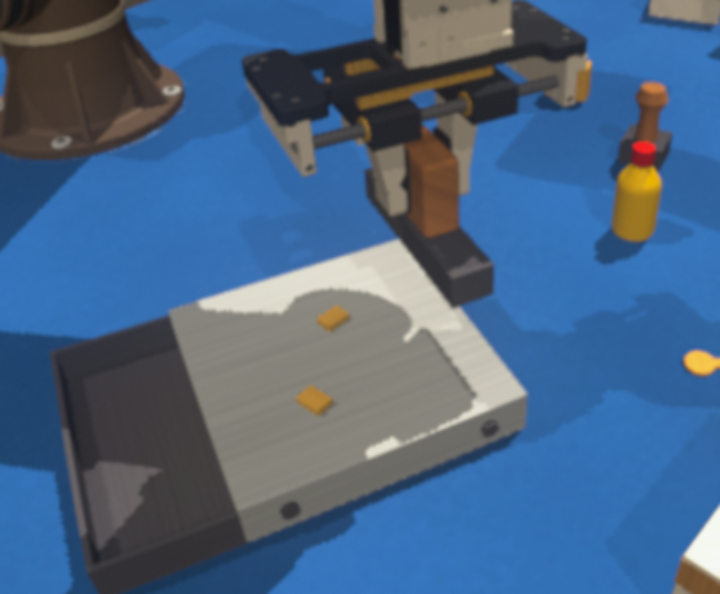

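The scraper at crop (430,230) is held upright, parallel to the plate's rear edge and over the bare rear strip. The offcuts are at (333,318) and (315,400). I'll lower it.

Emit:
move_arm(rows="0 0 0 0 0 0.03 0.015;0 0 0 0 0 0.025 0.015;0 0 0 0 0 0.013 0.015;0 0 0 0 0 0 0.015;0 0 0 0 0 0 0.015")

```text
t: 6.15
eef_pos: [0.5893, -0.0736, 0.0865]
ee_rot: [-3.141, -0.001, -0.444]
force: [0.7, -1.5, -3.6]
width: 0.0257
gripper_force: 30.0
```

Emit:
move_arm(rows="0 0 0 0 0 0.002 0.015;0 0 0 0 0 0.002 0.015;0 0 0 0 0 0 0.015;0 0 0 0 0 0 0.015")

```text
t: 6.65
eef_pos: [0.5886, -0.0737, 0.0817]
ee_rot: [-3.141, -0.0, -0.445]
force: [0.3, -0.8, -2.1]
width: 0.0261
gripper_force: 30.0
```

Emit:
move_arm(rows="0 0 0 0 0 0.001 0.015;0 0 0 0 0 0 0.015;0 0 0 0 0 0 0.015")

```text
t: 7.02
eef_pos: [0.5885, -0.0737, 0.0805]
ee_rot: [3.142, 0.0, -0.445]
force: [-0.3, 0.8, -4.0]
width: 0.0257
gripper_force: 30.0
```

Emit:
move_arm(rows="0 0 0 0 0 0.001 0.015;0 0 0 0 0 0 0.015;0 0 0 0 0 0 0.015")

```text
t: 7.4
eef_pos: [0.5885, -0.0737, 0.0796]
ee_rot: [3.142, 0.0, -0.445]
force: [-0.1, 0.2, -2.6]
width: 0.0254
gripper_force: 30.0
```

Emit:
move_arm(rows="0 0 0 0 0 0.001 0.015;0 0 0 0 0 0 0.015;0 0 0 0 0 0 0.015")

```text
t: 7.78
eef_pos: [0.5886, -0.0736, 0.0786]
ee_rot: [-3.141, -0.0, -0.445]
force: [0.3, -0.0, -3.2]
width: 0.0258
gripper_force: 30.0
```

Emit:
move_arm(rows="0 0 0 0 0 0.001 0.015;0 0 0 0 0 0 0.015;0 0 0 0 0 0 0.015")

```text
t: 8.15
eef_pos: [0.5886, -0.0737, 0.0786]
ee_rot: [-3.141, -0.001, -0.444]
force: [-2.7, 2.2, 5.3]
width: 0.026
gripper_force: 30.0
```

Emit:
move_arm(rows="0 0 0 0 0.006 0 0.015;0 0 0 0 0.01 0 0.015;0 0 0 0 0.01 0 0.015;0 0 0 0 0.01 0 0.015;0 0 0 0 0.01 0 0.015;0 0 0 0 0.01 0 0.015;0 0 0 0 0.01 0 0.015;0 0 0 0 0.01 0 0.015")

```text
t: 9.15
eef_pos: [0.5569, -0.1427, 0.0786]
ee_rot: [-3.14, -0.003, -0.444]
force: [2.0, 3.8, 5.5]
width: 0.0262
gripper_force: 30.0
```

Run:
```python
from h import *
p,d=arm.grab_frame("scene")
s=arm.get_state();e=s["eef_pos"];a=np.radians(-25.56);v=e[:2]-[.5522,-.1365]
print(e,s["ee_rot"],s["force"],"plate xy",v@[np.cos(a),np.sin(a)],v@[-np.sin(a),np.cos(a)])
cv2.imwrite("pics/s3.png",cv2.resize(p[150:450,60:460],None,fx=1.8,fy=1.8))
```

```text
[ 0.55643758 -0.14353168  0.07861501] [-3.14045406e+00 -2.56798166e-03 -4.44765870e-01] [1.58387259 0.34329218 4.88765412] plate xy 0.006856726383012181 -0.004515192976843604
```

View pics/s3.png

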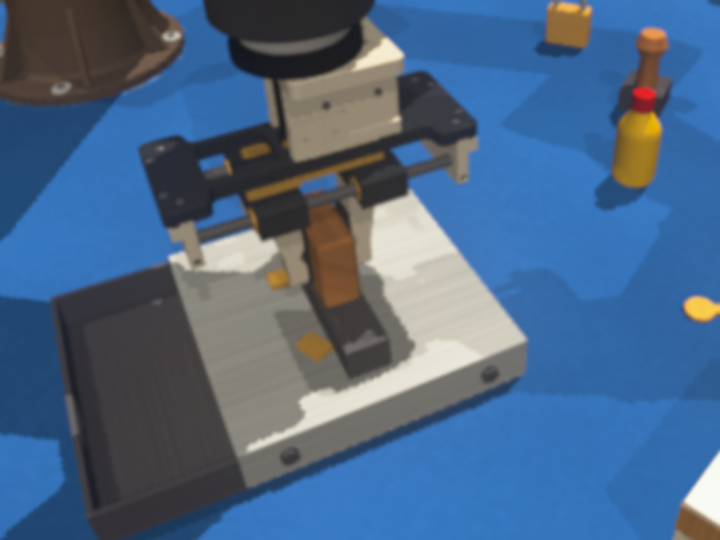

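The foot is flat on the plate. It has begun pushing chip1 at (278,279), and chip2 at (313,346) is just ahead. I'll carry on to the edge.

Emit:
move_arm(rows="0 0 0 0 0.006 0 0.015;0 0 0 0 0.01 0 0.015;0 0 0 0 0.01 0 0.015;0 0 0 0 0.01 0 0.015;0 0 0 0 0.01 0 0.015;0 0 0 0 0.01 0 0.015;0 0 0 0 0.01 0 0.015;0 0 0 0 0.008 0 0.015")

```text
t: 10.2
eef_pos: [0.525, -0.2096, 0.0786]
ee_rot: [-3.14, -0.003, -0.445]
force: [2.2, 5.4, 6.7]
width: 0.026
gripper_force: 30.0
```

Emit:
move_arm(rows="0 0 0 0 0.005 0 0.015;0 0 0 0 0.005 0 0.015;0 0 0 0 0.004 0 0.015;0 0 0 0 0 0 0.015;0 0 0 0 0 0 0.015")

```text
t: 10.82
eef_pos: [0.5188, -0.2224, 0.0785]
ee_rot: [-3.141, -0.002, -0.445]
force: [1.3, 2.1, 6.0]
width: 0.0259
gripper_force: 30.0
```

Run:
```python
from h import *
p,d=arm.grab_frame("scene")
q,_=arm.grab_frame("top")
s=arm.get_state();e=s["eef_pos"];a=np.radians(-25.56);v=e[:2]-[.5522,-.1365]
print(e,s["ee_rot"],s["force"],"plate xy",v@[np.cos(a),np.sin(a)],v@[-np.sin(a),np.cos(a)])
cv2.imwrite("pics/s4.png",np.hstack([cv2.resize(p[230:450,60:300],(436,400)),cv2.resize(q[140:330,385:555],(358,400))]))
```

```text
[ 0.51873107 -0.22242236  0.07855429] [-3.14127217e+00 -2.24902430e-03 -4.44502182e-01] [1.43209198 1.43565872 7.25803915] plate xy 0.00687826336995578 -0.09195384879970041
```

View pics/s4.png

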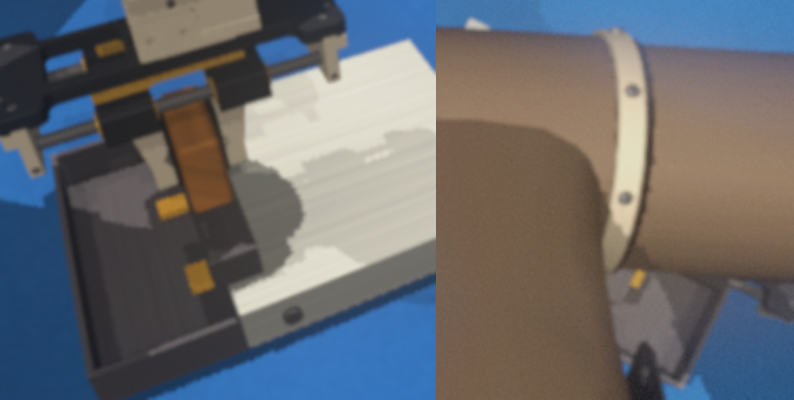

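Both offcuts show past the edge, at left-crop (172,206) and (200,277). I'll draw the scraper back onto the plate, release it, rise and check.

Emit:
move_arm(rows="0 0 0 0 -0.008 0 0.015;0 0 0 0 -0.012 0 0.015;0 0 0 0 -0.012 0 0.015;0 0 0 0 -0.012 0 0.015;0 0 0 0 -0.012 0 0.015;0 0 0 0 -0.004 0 0.015;0 0 0 0 0 -0.0007 0.015;0 0 0 0 0 0 0.015")

```text
t: 11.92
eef_pos: [0.5433, -0.1685, 0.0785]
ee_rot: [3.141, 0.0, -0.445]
force: [-1.3, -4.6, 6.2]
width: 0.0258
gripper_force: 30.0
```

Emit:
move_arm(rows="0 0 0 0 0 0 0.03;0 0 0 0 0 0 0.04;0 0 0 0 0 0 0.06;0 0 0 0 0 0 0.08;0 0 0 0 0 0 0.08;0 0 0 0 0 0 0.08")

```text
t: 12.68
eef_pos: [0.5438, -0.1675, 0.0782]
ee_rot: [-3.142, 0.0, -0.445]
force: [-0.2, -0.4, 0.0]
width: 0.0748
gripper_force: 0.0
```

Emit:
move_arm(rows="0 0 0 0 0 -0.02 0.08;0 0 0 0 0 -0.04 0.08;0 0 0 0 0 -0.05 0.08;0 0 0 0 0 -0.05 0.08;0 0 0 0 -0.05 0 0.08;0 0 0 0 -0.06 0 0.08;0 0 0 0 -0.06 0 0.08;0 0 0 0 -0.06 0 0.08")

```text
t: 13.68
eef_pos: [0.6432, 0.0418, 0.2385]
ee_rot: [-3.141, -0.0, -0.445]
force: [1.8, -0.2, 1.1]
width: 0.0802
gripper_force: 0.0
```

Emit:
move_arm(rows="0 0 0 -0.05 -0.03 0 0.08;0 0 0 -0.05 -0.03 0 0.08;0 0 0 -0.03 -0.03 0 0.08;0 0 0 0 0 0 0.08;0 0 0 0 0 0 0.08")

```text
t: 14.3
eef_pos: [0.5639, 0.1773, 0.2383]
ee_rot: [3.141, 0.0, -0.444]
force: [-0.4, -0.2, -0.2]
width: 0.0799
gripper_force: 0.0
```

Run:
```python
from h import *
p,d=arm.grab_frame("scene")
q,_=arm.grab_frame("top")
print(arm.get_state()["force"])
cv2.imwrite("pics/s5.png",np.hstack([cv2.resize(p[230:450,60:300],(436,400)),cv2.resize(q[140:330,385:555],(358,400))]))
```

```text
[-0.67248802 -0.55146868 -0.21391305]
```

View pics/s5.png

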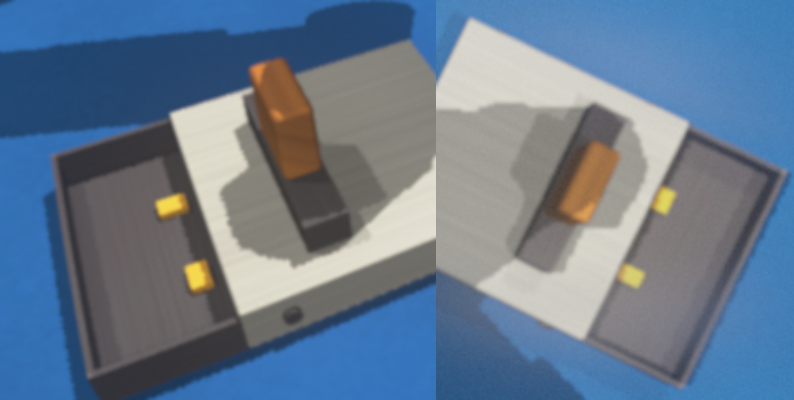

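Both offcuts lie in the tray, at left-crop (172,206) and (199,277). The scraper stands upright on the plate with the arm well clear.

```bash
python3 -c "
from station import arm
print(arm.job_done())"
```

```text
the job is handed in; nothing more can be done
None
```

Both brass offcuts were wiped into the catch tray, the scraper was left standing upright on the plate, and the job was handed in at about 14 s.

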